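Hang the rinsed watch-parts basket on its drip hook

TASK

Hang the rinsed parts basket up to drain. With a fingertip, not a pinch, gently swing its folded bail up until it stands upright by itself with the basket still on the bench; then carry the basket level by the bail and bring the bail over the tip of the drip stand's hook and lower the kink in its middle onto the hook, letting the hook take the weight softly, without a knock or a push, before you let go. Leave the other tools on the bench alone.

Things in the scene. Friction and masses are not known exactly. Their poses are not given: they have to be found in the camera images.
- basket: Round stainless wire basket for watch parts, 76 mm outside diameter, rim 60 mm high, loose on the bench, 0.37 to 0.57 kg with its load (watch cases fixed on its floor). Origin: centre of its underside; z up. Two ears on its +y and -y sides (top 68 mm high, 48 mm out with the rivets) carry the bail, its swing handle, folded out over its -x side, roughly towards the robot
- bail_pivot (a point): Middle of the bail's pivot axis, 64 mm above the basket's underside on the basket's axis; it has the basket's axes. The pivot axis runs along y
- bail (a joint): Angle of the bail on the basket, rad: 0 = folded level over the basket's -x side, the bar 32 mm past the rim; 1.57 = upright; 3.14 = folded to the other side. Snug pivots: it stays where it is left, about 0.5 N at its bar moves it. Bail of 5 mm steel wire, 90 mm between the centre lines of its two arms, the straight cross bar's centre line 70 mm from the pivot axis
- bail_eye (a point): Inside of the kink in the middle of the bail, 77.5 mm from the pivot axis: the point that rests on the hook. The middle 26 mm of the bar's wire is bent 10 mm farther out than the bar (flat top 12 mm wide) to form this kink. Axes of the bail: -x points from the pivot axis out to the kink, y along the cross bar
- sleeve_left (a point): Centre of the white silicone sleeve on the +y half of the bail's cross bar, 9 mm thick, 22 mm long along the bar (14.5 to 36.5 mm off the middle), 70 mm from the pivot axis: a place to hold the bail by. Axes as bail_eye
- sleeve_right (a point): Centre of the same sleeve on the -y half of the bar
- stand: Steel drip stand fixed to the bench: tray 155 by 116 mm, 12 mm high, from 60 mm on its -x side to 95 mm on +x, post 65 mm to +x, hook of 6 mm wire from the rod on the post back along -x. Origin: on the bench right under the middle of the hook's level seat (14 mm along x); z up. Above the seat: hook tip 24 mm to -x, 18 mm higher; arm from 27 mm to +x on, 18 mm higher; mouth between open upwards
- post_top (a point): Top of the post's collar (22 mm thick, thumbscrew to +x), 142 mm above the bench; it has the stand's axes. The rod coming out of it is clamped by hand at some height, so the upper side of the hook's seat is anywhere from 180 to 220 mm above the bench: NOT measured, it has to be felt or seen. The rod does not give under hand forces
- case_opener: Chrome two-jaw case opener, 145 mm long, 56 mm wide, 18 mm high, lying loose. Leave alone
- dust_blower: White silicone dust blower, bulb 52 mm in diameter, 108 mm high, standing loose. Leave alone
- tweezers: Steel tweezers, 125 mm long, 12 mm wide, 8 mm high, lying loose. Leave alone
- holder: Black plastic movement holder, 66 by 40 mm, 18 mm high, loose. Leave alone
Things that resemble listed ones, but are neither listed nor needed, are in the scene too. Leave any green look-alike of the stand alone.

How it is judged (in metres and radians):
On the way, in this order (a step that is already met when the one before it is completed fails the run):
1. the bail stands upright by itself (1.3 to 1.85 rad), untouched, the basket still standing on the bench (value of joint bail between 1.3 and 1.85 rad and contact force between the fingers and basket below 0.05 N and height (world z) of basket below 0.01 m and angle between basket's own z axis and vertical below 0.05 rad), for 0.2 s.
2. the basket is carried by its bail, at least 30 mm clear of the bench (height (world z) of basket above 0.03 m and contact force between the fingers and basket above 1 N), for 0.2 s.
3. the hook carries load (over 1.5 N) while the gripper still holds the bail (all of step 2 and contact force between basket and stand above 1.5 N), for 0.2 s.
At the end, for the whole second after the job is handed in: The basket hangs from the drip stand's hook by the kink of its bail, free of the bench (over 30 mm), its whole weight on the hook, level within 0.25 rad and at rest; the inside of the kink lies on the seat, within 14 mm of its middle along the hook and 9 mm across (contact force between basket and stand above 2.5 N and height (world z) of basket above 0.03 m and x of bail_eye in the frame of stand between -0.014 and 0.014 m and y of bail_eye in the frame of stand between -0.009 and 0.009 m and z of bail_eye in the frame of stand between 0.173 and 0.227 m and angle between basket's own z axis and vertical below 0.25 rad and linear speed of basket below 0.05 m/s); the robot touches nothing.
It fails at once if the drip stand is pushed or knocked with more than 12 N (contact force between stand and anything else above 12 N).
It fails at once if the bail is pinched or forced (over 8 N from the fingers) before it is raised past 1 rad (value of joint bail below 1 rad and contact force between the fingers and basket above 8 N).
It fails at once if the basket is tipped by more than 0.6 rad (angle between basket's own z axis and vertical above 0.6 rad).
It fails at once if another tool is moved by more than 15 mm (distance of any of case_opener, dust_blower, tweezers, holder from where it was at the start of the episode above 0.015 m).
It also fails if it takes over 72 s, if anything falls off the work surface, if the arm or the gripper's body presses on something with over 40 N, if the wrist force passes 120 N, or if a joint passes its speed limit or range.

ROBOT

A 6-joint arm with a two-finger parallel gripper is mounted at the origin on the work surface. World frame = base frame: x ahead of the robot, y to its left, z up, the work surface at z = 0. Lengths are in mm, angles in degrees, forces in N, time in s.
With the tool pointing down it reaches from about 350 to 1000 mm from the base axis. Payload 7.1 kg.
Tool frame: the origin (TCP) lies at the very end of the fingers, on their centre line; the grasp point (between the pads) lies 19 mm behind it; z points along the fingers, y is the line along which they close (so a half turn about z gives the same grasp; the last joint's range is limited). The gripper opens to 85 mm and grips with 20 to 120 N. Pads are 22 mm wide; open, the fingers measure 114 mm over their backs; the gripper's body (76 mm by 85 mm) begins 54 mm behind the grasp point. The pads swing forward as they close: fully open they stand 13 mm farther back than shut.
Start: joints at [-67.265, 24.242, 93.386, -0, 62.372, -1.089], TCP at [252.466, -571.722, 231.319] pointing down, gripper open.
Joint ranges: [-172.04, 172.04], [-51.8, 120.97], [4.93, 147.93], [-75.15, 255.16], [6.16, 154.13], [-145.62, 145.62]. Speed limits (degrees/s): [136.94, 136.94, 172.46, 180, 180, 180].

INTERFACE

Orientations are given as a 3x3 rotation matrix whose columns are the frame's x, y, z axes.
In Python, from workcell import robot gives the robot as it stands.
- The arm moves only by the tool send_rows, never from a script. Its argument "increments" is a list of rows, each a list of 2 entries, a list of its own where there are three numbers: the shift along the tool's x, y, z in cm, then the turn about the tool's z in degrees. A call has 1 to 8 rows; each row is the pose to reach, as a shift and turn from the pose commanded when the call began, along the tool's axes at that moment; what a row does not reach only later rows make up. A row lasts 1/12 s, in which the tool goes at most 41.7 mm and 7.16 degrees, less where a joint would pass 70% of its speed; a pose out of reach is approached as far as the arm can. A call with a gripper value outside its range is refused whole. "fingers" is the opening, from 0 (shut) to 1 (fully open), set as the call begins (left out, the last holds). The fingers move at their own pace and stop on an object; the grip force is fixed at half the most. Time passes only in rows, so rows that repeat a pose let the fingers close. It gives the time, the measured TCP pose, the force, the opening and the grip force at its end, in the units of the state.
- robot.get_state(): the state, without advancing time (a new reading comes with each control period).
- robot.snapshot(name): name is "side" or "top" or "wrist"; returns the picture (420x560x3 uint8, red, green, blue); there is no depth.
- robot.camera_model(name): a dict with "fovy" (degrees; the focal length in pixels is half the picture's height over the tangent of half this angle, whatever the lens; pixels are square), "cx", "cy" (the principal point, pixels), "k1" (the pictures are not rectified: a ray, as slopes to the right and down, at radius r is drawn at 1 + k1 r^2 times it, then the intrinsics apply), "T" (4x4, takes a point from camera to world coordinates); the wrist camera has in their place "T_tool_cam" (4x4, takes a point from camera to tool coordinates, whose origin is the TCP and whose axes are the flange's). Camera axes: x right, y down, z forward; pixel columns grow to the right and rows downward; lengths in mm; the calibration is good to about 2 mm. A picture is of the moment at which its call begins: read the wrist's pose just before it. camera_model takes no time and is no camera call.
- robot.close_job(): hands the job in; it is judged then, once.
The state is a dict: "clock": time; "joint_pos": joint angles; "joint_vel": joint speeds; "tau": joint torques, N m; "tool_pos": TCP position; "ee_rot": TCP orientation; "contact_force": force on the tool from outside, world axes, zero at the start; "wrist_torque": the same for the moment, N m; "grip_width": opening from 0.0 (shut) to 1.0 (fully open); "grip_force": force on a finger pad.
Only numpy, scipy, OpenCV 4.12 (cv2) and the standard library are available. Lean on these libraries where they do the work, as an engineer would, in place of code of your own. Each camera call takes 0.05 s, during which the arm holds its last target. There are 200 camera calls.

## Working session

There is one attempt and no reset: what is moved stays moved. The work goes in short steps, Python scripts to look and compute and a tool call to move; the robot and the scene stay as the last step left them, time stands still between calls to the robot, and variables do not carry over. Pictures are saved under pics/ and viewed, at most 10 in all, crops included, and the job is handed in when it is done.

Besides the shell and the picture viewer there is one more tool, called after "Call:" as name(argument=value, ...) on one line, values as JSON. send_rows: Moves the arm, as the interface text tells. Its arguments: {"type":"object","properties":{"increments":{"type":"array","items":{"type":"array"}},"fingers":{"type":"number"}},"required":["increments"]}

```bash
mkdir -p pics; ls
cat > h.py <<'E'
import numpy as np,cv2
from workcell import robot
def K(m):
    f=210/np.tan(np.radians(m['fovy'])/2); return f,m['cx'],m['cy'],m['k1']
def T(m,st=None):
    if 'T' in m: return np.array(m['T'])
    A=np.eye(4);A[:3,:3]=np.array(st['ee_rot']);A[:3,3]=st['tool_pos'];return A@np.array(m['T_tool_cam'])
def ray(name,u,v,st=None):
    m=robot.camera_model(name);f,cx,cy,k=K(m);d=np.array([(u-cx)/f,(v-cy)/f]);s=d.copy()
    for _ in range(30): s=d/(1+k*(s@s))
    t=T(m,st);w=t[:3,:3]@np.array([s[0],s[1],1]);return t[:3,3],w
def plane(name,u,v,z,st=None):
    o,w=ray(name,u,v,st);return o+w*(z-o[2])/w[2]
def two(r1,r2):
    (a,u),(b,v)=r1,r2;u=u/np.linalg.norm(u);v=v/np.linalg.norm(v)
    s=np.linalg.lstsq(np.c_[u,-v],b-a,rcond=None)[0];p=a+s[0]*u;q=b+s[1]*v;return (p+q)/2,np.linalg.norm(p-q)
def proj(name,p,st=None):
    m=robot.camera_model(name);f,cx,cy,k=K(m);c=np.linalg.inv(T(m,st))@np.r_[p,1];s=c[:2]/c[2];s=s*(1+k*(s@s));return s*f+[cx,cy]
def snap(name,fn):
    st=robot.get_state();im=robot.snapshot(name);cv2.imwrite('pics/'+fn,cv2.cvtColor(im,cv2.COLOR_RGB2BGR));return im,st
E
python3 - <<'E'
from h import *
a,s=snap('side','side0.png');b,_=snap('top','top0.png')
print(s['tool_pos'],np.round(s['ee_rot'],3),s['grip_width'],s['clock'])
for n in('side','top','wrist'):print(n,{k:np.round(v,3) for k,v in robot.camera_model(n).items()})
E
```

```text
pics
[ 252.26192436 -571.22803076  230.53856359] [[ 0.915  0.404 -0.001]
 [ 0.404 -0.915  0.001]
 [ 0.    -0.002 -1.   ]] 0.9993810494386969 0.0
side {'fovy': np.float64(53.657), 'cx': np.float64(281.486), 'cy': np.float64(212.831), 'k1': np.float64(-0.082), 'T': array([[ 9.30000e-01, -2.74000e-01,  2.44000e-01,  3.83164e+02],
       [-3.67000e-01, -7.05000e-01,  6.07000e-01, -5.14036e+02],
       [ 6.00000e-03, -6.54000e-01, -7.56000e-01,  8.31475e+02],
       [ 0.00000e+00,  0.00000e+00,  0.00000e+00,  1.00000e+00]])}
top {'fovy': np.float64(55.086), 'cx': np.float64(277.868), 'cy': np.float64(209.131), 'k1': np.float64(-0.002), 'T': array([[ 1.500000e-02, -9.760000e-01,  2.170000e-01,  3.468280e+02],
       [-1.000000e+00, -1.500000e-02,  0.000000e+00,  5.908800e+01],
       [ 3.000000e-03, -2.160000e-01, -9.760000e-01,  1.306155e+03],
       [ 0.000000e+00,  0.000000e+00,  0.000000e+00,  1.000000e+00]])}
wrist {'fovy': np.float64(67.706), 'cx': np.float64(280.991), 'cy': np.float64(210.624), 'k1': np.float64(0.004), 'T_tool_cam': array([[   0.   ,   -0.959,   -0.284,   72.268],
       [   1.   ,    0.   ,    0.   ,    0.556],
       [  -0.   ,   -0.284,    0.959, -143.081],
       [   0.   ,    0.   ,    0.   ,    1.   ]])}
```

View pics/side0.png

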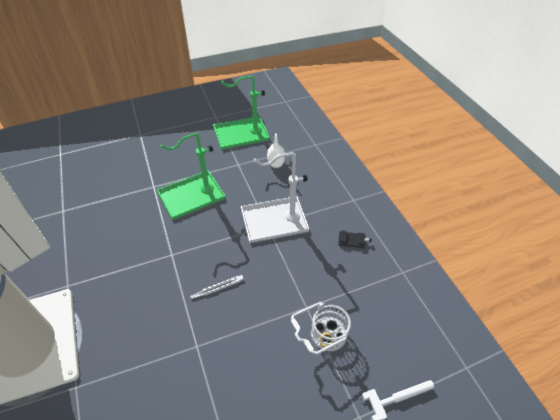

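View pics/top0.png

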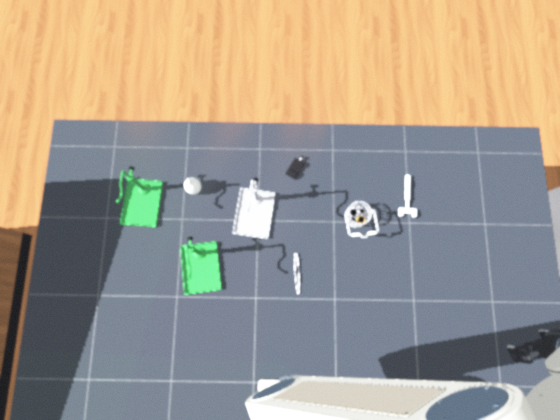

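The side view shows three stands: two green, at (190,165) and (240,110), and one steel at (275,200). The steel one, at top (254,210), fits. The basket is at side (328,328) and top (358,215), with its bail folded towards the robot. I'll confirm both in one enlarged mosaic.

Run:
```python
from h import *
s=cv2.imread('pics/side0.png');t=cv2.imread('pics/top0.png')
def c(im,x,y,w,h,k):
    o=cv2.resize(im[y:y+h,x:x+w],None,fx=k,fy=k,interpolation=cv2.INTER_CUBIC)
    return cv2.resize(o,(400,300)) if o.shape!=(300,400,3) else o
m=np.vstack([np.hstack([c(s,235,145,100,75,4),c(s,280,290,100,75,4)]),np.hstack([c(t,220,170,80,60,5),c(t,320,185,80,60,5)])])
cv2.imwrite('pics/mos0.png',m)
```

```text
(no output)
```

View pics/mos0.png

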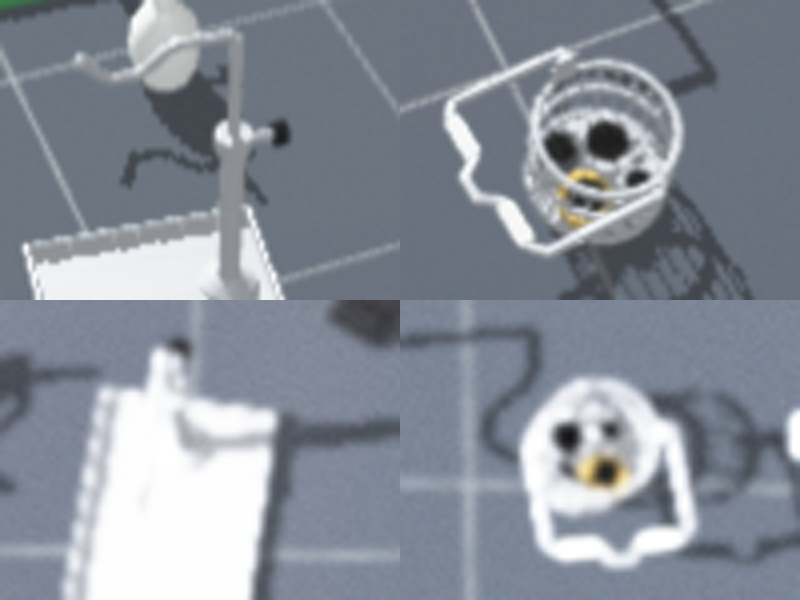

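Run:
```python
from h import *
np.set_printoptions(precision=1,suppress=True)
S=lambda u,v,z:plane('side',u,v,z)
P=lambda u,v,z:plane('top',u,v,z)
print('sleeveL',S(295,324.5,64),P(355,234.4,64))
print('sleeveR',S(308.7,345.5,64),P(372,233,64))
print('kink',S(298.7,336.2,64),P(364,237.4,64))
print('ears',S(321.2,304,66),S(347,337,66))
print('rim c',S(330,322,60),P(358.5,213,60))
print('collar',S(293.5,178,142),P(254,187,142))
for z in(180,200,220):print(z,'seat',S(264.5,164.7,z),'tip',S(255,160,z+18),'corner',S(294,154,z+18))
# tray corners
print('tray',[S(*p,12) for p in((242,206),(297,200))])
```

```text
sleeveL [ 547.8 -181.5   64. ] [ 545.4 -182.5   64. ]
sleeveR [ 555.4 -231.8   64. ] [ 550.7 -235.7   64. ]
kink [ 544.9 -207.1   64. ] [ 536.4 -210.3   64. ]
ears [ 615.1 -160.    66. ] [ 631.6 -244.3   66. ]
rim c [ 616.3 -200.6   60. ] [ 614.7 -196.1   60. ]
collar [671.9 130.6 142. ] [671.8 131.8 142. ]
180 seat [610.5 159.8 180. ] tip [589.4 163.7 198. ] corner [679.9 150.8 198. ]
200 seat [603.5 139.1 200. ] tip [582.9 142.3 218. ] corner [670.6 129.8 218. ]
220 seat [596.5 118.4 220. ] tip [576.4 120.9 238. ] corner [661.2 108.8 238. ]
tray [array([558.6, 203.9,  12. ]), array([702.8, 171. ,  12. ])]
```

The mosaic confirms the steel stand, with its hook tip at side (255,160), its seat at (264,165) and its collar at (293,178). It also confirms the basket, with its kink at side (299,336) and its sleeves at (295,324) and (309,345).

Estimates:
- **Basket:** about (618,-199), yaw about 6°.
- **Stand:** about (607,141), yaw about -9°, seat at about 200 mm.

Next I'll go above the bail for a close look.

Call:
send_rows(increments=[[[4,-1.8,0.2],6],[[8,-3.6,0.5],12],[[11.5,-5.2,0.8],17],[[15,-6.8,1],17],[[18.5,-8.4,1.2],17],[[22,-10,1.5],17],[[25.5,-11.6,1.7],17],[[29,-13.2,2],17]], fingers=0.5)

```text
clock: 0.77
tool_pos: [465.3, -332.1, 211.1]
ee_rot: [[0.993, 0.119, -0.0], [0.119, -0.993, 0.0], [-0.0, -0.0, -1.0]]
contact_force: [0.7, -0.1, -0.3]
grip_width: 0.499
grip_force: 0.0
```

```bash
cat >> h.py <<'E'
def go(p,yaw=None):
    "increments (cm, deg) to world point p, tool x yaw"
    s=robot.get_state();R=np.array(s['ee_rot']);d=R.T@(np.array(p)-s['tool_pos'])/10
    y=np.degrees(np.arctan2(R[1,0],R[0,0]));print('t',round(s['clock'],2),'pos',np.round(s['tool_pos'],1),'yaw',round(y,2),'F',np.round(s['contact_force'],2),'grip',round(s['grip_width'],3),round(s['grip_force'],1));print('inc',np.round(d,2),'turn',None if yaw is None else round(y-yaw,1))
E
python3 - <<'E'
from h import *
go([580,-203,200],6.5)
E
```

```text
t 0.77 pos [ 465.3 -332.1  211.1] yaw 6.82 F [ 0.68 -0.09 -0.27] grip 0.499 0.0
inc [ 12.92 -11.46   1.11] turn 0.3
```

Call:
send_rows(increments=[[[2.6,-2.3,0.2],0],[[5.2,-4.6,0.4],0],[[7.8,-6.9,0.7],0],[[10.4,-9.2,0.9],0],[[12.3,-10.9,1.0],0],[[12.9,-11.4,1.1],0],[[12.9,-11.4,1.1],0],[[12.9,-11.4,1.1],0]])

```text
clock: 1.43
tool_pos: [578.4, -205.4, 199.9]
ee_rot: [[0.993, 0.12, -0.001], [0.12, -0.993, 0.0], [-0.001, -0.0, -1.0]]
contact_force: [-0.7, 0.6, 0.0]
grip_width: 0.5
grip_force: 0.0
```

Run:
```python
from h import *
im,s=snap('wrist','w1.png');go([580,-203,200],6.5)
```

```text
t 1.48 pos [ 578.1 -206.   200. ] yaw 6.81 F [-0.86  0.38 -0.01] grip 0.499 0.0
inc [ 0.23 -0.27  0.  ] turn 0.3
```

View pics/w1.png

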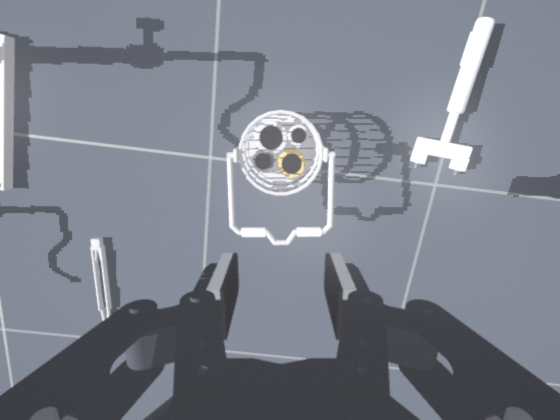

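The wrist view is clear. The sleeves are at (253,232) and (308,232), the kink's outer edge is at (281,243), the rim's centre is at (281,153), and the fingers sit symmetrically on both sides of the kink.

Run:
```python
from h import *
np.set_printoptions(precision=1,suppress=True)
s=robot.get_state()
W=lambda u,v,z:plane('wrist',u,v,z,s)
L=W(253,232.5,64);R=W(308.5,232,64);print(L,R,np.linalg.norm(L-R),'kink',W(281,241,64),'rim',W(281,152.5,60),'ears',W(235,156,66),W(327,156,66))
yw=np.degrees(np.arctan2(-(L-R)[0],(L-R)[1]));print('yaw',yw)
c=(L+R)/2;ax=np.array([np.cos(np.radians(yw)),np.sin(np.radians(yw)),0]);print('pivot',c+70*ax)
go(c-ax*28+[0,0,60],yw)
```

```text
[ 543.1 -184.1   64. ] [ 549.9 -236.3   64. ] 52.687933828298206 kink [ 537.7 -211.5   64. ] rim [ 620.4 -201.6   60. ] ears [ 613.3 -161.8   66. ] [ 622.8 -241.9   66. ]
yaw 7.356402276036711
pivot [ 615.9 -201.2   64. ]
t 1.48 pos [ 578.1 -206.   200. ] yaw 6.81 F [-0.9  0.4 -0. ] grip 0.499 0.0
inc [-6.   0.1  7.6] turn -0.5
```

Call:
send_rows(increments=[[[-3,0.1,2],-0.5],[[-6,0.1,5],-0.5],[[-6,0.1,8],-0.5],[[-6,0.1,11],-0.5],[[-6,0.1,13.5],-0.5],[[-6,0.1,15],-0.5],[[-6,0.1,15],-0.5],[[-6,0.1,15],-0.5]])

```text
clock: 2.15
tool_pos: [518.3, -214.3, 50.0]
ee_rot: [[0.992, 0.126, -0.002], [0.126, -0.992, 0.001], [-0.002, -0.001, -1.0]]
contact_force: [0.8, 0.5, 0.8]
grip_width: 0.5
grip_force: 0.0
```

Call:
send_rows(increments=[[[0.4,0,0],0],[[0.8,0,0],0],[[1.0,0,0],0],[[1.0,0,0],0]])

```text
clock: 2.48
tool_pos: [530.9, -212.5, 51.6]
ee_rot: [[0.992, 0.128, 0.003], [0.128, -0.992, -0.001], [0.002, 0.001, -1.0]]
contact_force: [-1.3, -0.2, 0.0]
grip_width: 0.501
grip_force: 0.0
```

Call:
send_rows(increments=[[[0.1,0,0],0],[[0.2,0,0],0],[[0.3,0,0],0],[[0.3,0,0],0]])

```text
clock: 2.82
tool_pos: [532.6, -211.7, 50.4]
ee_rot: [[0.992, 0.128, 0.0], [0.128, -0.992, -0.0], [0.0, 0.0, -1.0]]
contact_force: [-0.4, -0.6, -0.1]
grip_width: 0.5
grip_force: 0.0
```

Run:
```python
from h import *
im,s=snap('wrist','w2.png');go([546,-210,64],7.3)
cv2.imwrite('pics/w2c.png',cv2.resize(cv2.cvtColor(im,cv2.COLOR_RGB2BGR)[20:320,140:420],None,fx=2,fy=2))
```

```text
t 2.87 pos [ 532.5 -211.7   50.4] yaw 7.33 F [-0.21 -0.15 -0.  ] grip 0.502 0.0
inc [ 1.36  0.   -1.36] turn 0.0
```

View pics/w2c.png

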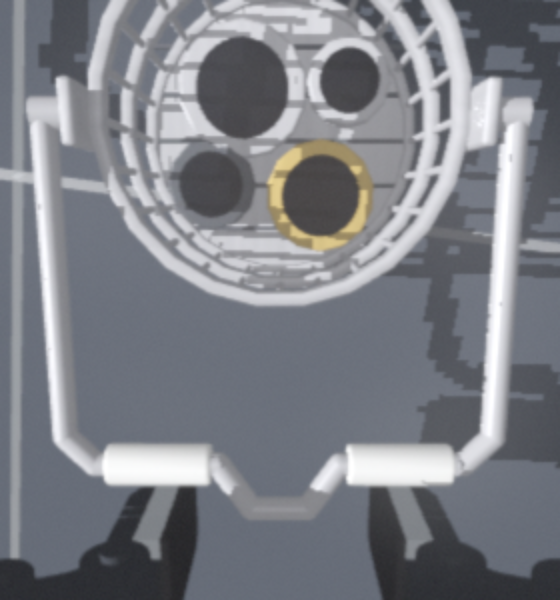

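The crop shows both fingertips just outside the two sleeves, at crop (158,465) and (400,465), with the kink free between them. I'll press lightly and start along the arc.

Call:
send_rows(increments=[[[0.2,0,0],0],[[0.4,0,0],0],[[0.4,0,-0.3],0],[[0.43,0,-0.7],0],[[0.48,0,-1.1],0],[[0.55,0,-1.45],0],[[0.64,0,-1.8],0],[[0.64,0,-1.8],0]])

```text
clock: 3.53
tool_pos: [539.2, -211.1, 69.3]
ee_rot: [[0.992, 0.128, 0.001], [0.128, -0.992, -0.0], [0.001, 0.0, -1.0]]
contact_force: [-4.2, -0.3, 1.2]
grip_width: 0.503
grip_force: 1.8
```

Run:
```python
from h import *
im,s=snap('wrist','w3.png');go([546,-210,64],7.3)
cv2.imwrite('pics/w3c.png',cv2.resize(cv2.cvtColor(im,cv2.COLOR_RGB2BGR)[20:320,140:420],None,fx=2,fy=2))
```

```text
t 3.58 pos [ 538.9 -211.    68.9] yaw 7.34 F [-3.68  0.27  1.26] grip 0.502 1.6
inc [ 0.71 -0.01  0.49] turn 0.0
```

View pics/w3c.png

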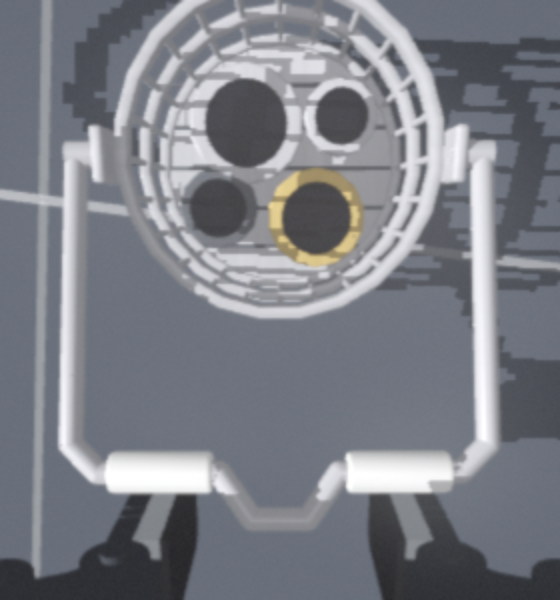

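The crop shows the bail rising with the tips: sleeves same size and place, basket farther away. The force is 4 N, so I'll continue along the arc.

Call:
send_rows(increments=[[[0.14,0,-0.47],0],[[0.3,0,-0.93],0],[[0.5,0,-1.37],0],[[0.74,0,-1.8],0],[[1.0,0,-2.2],0],[[1.3,0,-2.6],0],[[1.6,0,-2.96],0],[[1.95,0,-3.3],0]])

```text
clock: 4.25
tool_pos: [558.5, -208.5, 101.8]
ee_rot: [[0.992, 0.128, 0.0], [0.128, -0.992, -0.0], [0.0, 0.0, -1.0]]
contact_force: [-1.1, -0.1, 1.4]
grip_width: 0.499
grip_force: 0.6
```

Run:
```python
from h import *
im,s=snap('wrist','w4.png');go([546,-210,64],7.3)
cv2.imwrite('pics/w4c.png',np.hstack([cv2.cvtColor(im,cv2.COLOR_RGB2BGR)[0:320,140:420]]))
```

```text
t 4.3 pos [ 559.5 -208.6  102.5] yaw 7.33 F [-0.26 -0.43  1.15] grip 0.501 0.6
inc [-1.36 -0.04  3.85] turn 0.0
```

View pics/w4c.png

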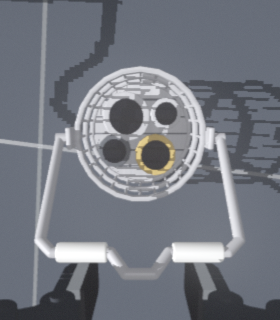

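The crop shows the bail near 47°, with both sleeves resting on the fingertips and the basket unmoved. I'll continue.

Call:
send_rows(increments=[[[0.4,0,-0.4],0],[[0.9,0,-0.75],0],[[1.4,0,-1.06],0],[[1.9,0,-1.33],0],[[2.4,0,-1.5],0],[[2.8,0,-1.65],0],[[3.1,0,-1.75],0],[[3.1,0,-1.75],0]])

```text
clock: 4.97
tool_pos: [589.8, -204.5, 119.0]
ee_rot: [[0.992, 0.128, 0.001], [0.128, -0.992, -0.0], [0.001, 0.0, -1.0]]
contact_force: [0.4, -0.4, -0.0]
grip_width: 0.502
grip_force: 0.0
```

```bash
cat >> h.py <<'E'
def sleeves(im):
    # white saturated blobs of sleeve-like shape
    g=((im.min(2)>225)*255).astype('uint8');n,l,st,c=cv2.connectedComponentsWithStats(g)
    for i in range(1,n):
        if st[i,4]>80: print('blob',c[i].round(1),st[i])
E
python3 - <<'E'
from h import *
im,s=snap('wrist','w5.png');go([546,-210,64],7.3);sleeves(im)
piv=np.array([617.5,-201,64]);ax=np.array([np.cos(.128),np.sin(.128),0])
for th in range(40,100,10):
    r=np.radians(th);c=piv-70*np.cos(r)*ax+[0,0,70*np.sin(r)];print(th,proj('wrist',c+25.5*np.array([-ax[1],ax[0],0]),s).round(1),proj('wrist',c-25.5*np.array([-ax[1],ax[0],0]),s).round(1))
E
```

```text
t 5.02 pos [ 589.3 -204.5  118.8] yaw 7.34 F [-0.11 -0.14 -0.74] grip 0.5 0.0
inc [-4.36 -0.    5.48] turn 0.0
blob [525.4  74.7] [ 487    3   73  163 3239]
blob [488.1 173.6] [ 452  159   76   28 1124]
blob [454.8 184.3] [447 178  20  11 102]
blob [358.2 210.7] [348 188  21  43  81]
blob [183.9 247.1] [178 241  13  13  81]
blob [337.4 251.2] [312 241  52  19 754]
blob [219.9 251.5] [194 243  52  17 782]
blob [256.5 258.7] [247 249  28  19 130]
40 [234.3 301.3] [325.8 301.3]
50 [231.3 296.1] [328.7 296.1]
60 [228.2 285.9] [331.7 285.9]
70 [225.3 270.5] [334.5 270.5]
80 [222.8 249.9] [336.9 249.9]
90 [220.9 225. ] [338.8 225. ]
```

The sleeves at (220,251) and (337,251) put the bail at about 80°. I'll nudge it 7 mm more, back off, and look.

Call:
send_rows(increments=[[[0.25,0,-0.03],0],[[0.5,0,-0.06],0],[[0.7,0,-0.08],0],[[0.7,0,-0.08],0],[[0.2,0,-0.08],0],[[-1,0,-0.08],0],[[-3,0,-0.08],0],[[-3.5,0,-0.08],0]])

```text
clock: 5.68
tool_pos: [551.2, -208.8, 119.1]
ee_rot: [[0.992, 0.127, -0.003], [0.127, -0.992, 0.001], [-0.003, -0.001, -1.0]]
contact_force: [-0.5, 0.5, 0.1]
grip_width: 0.499
grip_force: 0.0
```

Call:
send_rows(increments=[[[0,0,-2],0],[[0,0,-4],0],[[0,0,-6],0],[[0,0,-8],0],[[0,0,-8],0],[[0,0,-8],0]])

```text
clock: 6.18
tool_pos: [554.9, -209.3, 200.8]
ee_rot: [[0.992, 0.127, 0.003], [0.127, -0.992, -0.001], [0.003, 0.001, -1.0]]
contact_force: [-0.7, -0.4, -0.2]
grip_width: 0.497
grip_force: 0.0
```

Run:
```python
from h import *
im,s=snap('wrist','w6.png');go([546,-210,64],7.3);sleeves(im)
a,_=snap('side','s6.png');B=lambda i:cv2.cvtColor(i,cv2.COLOR_RGB2BGR)
cv2.imwrite('pics/m6.png',np.hstack([cv2.resize(B(im)[0:330,140:420],None,fx=1.5,fy=1.5),cv2.resize(B(a)[275:374,275:385],(380,495)[::1])[:495]])[:,:800])
```

```text
t 6.23 pos [ 554.1 -209.   199.6] yaw 7.32 F [-0.18  0.45 -0.32] grip 0.502 0.0
inc [-8.200e-01 -1.000e-02  1.356e+01] turn 0.0
blob [461.6  68.4] [ 416    0   79  132 2356]
blob [280.1 104.1] [ 237   81   90   53 1084]
blob [273.7 144.8] [ 209  127  132   43 1536]
blob [459.5 143.9] [450 139  20  11 162]
blob [270.3 153.3] [257 150  31   7 107]
blob [ 90.7 226.9] [ 86 219  11  25 124]
```

View pics/m6.png

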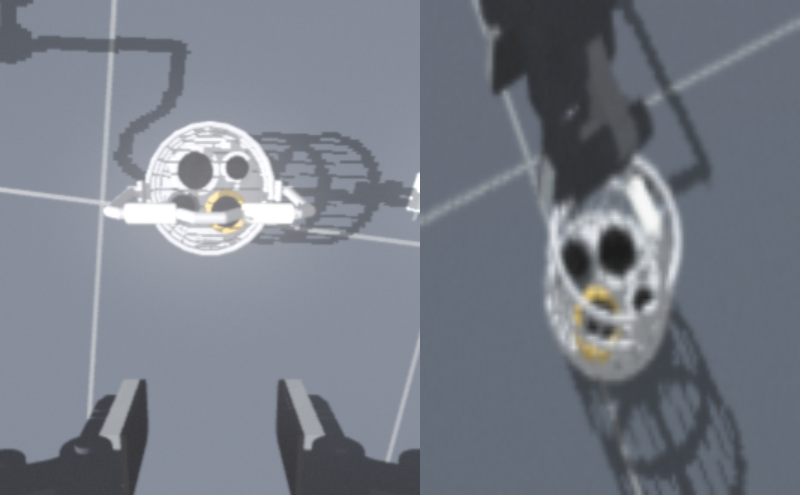

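The wrist crop shows the bail upright, with sleeves at full-image (240,142) and (319,142), and the basket still flat on the bench. Next: the angle and the grasp target.

Run:
```python
from h import *
np.set_printoptions(precision=1,suppress=True)
s=robot.get_state();W=lambda u,v,z:plane('wrist',u,v,z,s)
L=W(240,142,133.5);R=W(318.7,142,133.5);c=(L+R)/2
print(L,R,np.linalg.norm(L-R),'c',c,'rim',W(280,125.5,60),'kink',W(281,144.5,143))
yw=np.degrees(np.arctan2(-(L-R)[0],(L-R)[1]));print('yaw',yw)
print('blower',plane('top',193,186,60),'greenA',plane('top',200,270,10),'greenB',plane('top',142,203,10))
# grip far (right or left) sleeve: tool y along basket x
for n,p in(('L',L),('R',R)):print(n,p);go([p[0],p[1],175],yw+90);go([p[0],p[1],175],yw-90)
```

```text
[ 607.1 -175.6  133.5] [ 613.6 -226.5  133.5] 51.299797335121376 c [ 610.4 -201.   133.5] rim [ 619.  -200.1   60. ] kink [ 609.7 -202.2  143. ]
yaw 7.325688565698449
blower [694.9 332.7  60. ] greenA [431.6 304.5  10. ] greenB [647.9 508.6  10. ]
L [ 607.1 -175.6  133.5]
t 6.28 pos [ 553.6 -208.8  198.9] yaw 7.32 F [-0.2 -0.1  0.5] grip 0.498 0.0
inc [ 5.7 -2.6  2.4] turn -90.0
t 6.28 pos [ 553.6 -208.8  198.9] yaw 7.32 F [-0.2 -0.1  0.5] grip 0.498 0.0
inc [ 5.7 -2.6  2.4] turn 90.0
R [ 613.6 -226.5  133.5]
t 6.28 pos [ 553.6 -208.8  198.9] yaw 7.32 F [-0.2 -0.1  0.5] grip 0.498 0.0
inc [5.7 2.5 2.4] turn -90.0
t 6.28 pos [ 553.6 -208.8  198.9] yaw 7.32 F [-0.2 -0.1  0.5] grip 0.498 0.0
inc [5.7 2.5 2.4] turn 90.0
```

The bail is at about 83°, with the pivot near x 618. I'll grip the right (-y) sleeve, with the closing line across the bar and the camera on the kink's side. First: turn while moving above it.

Call:
send_rows(increments=[[[1,0.5,0],-7],[[2,1,0],-14],[[3,1.5,0],-21],[[4,2,0],-28],[[5,2.5,0],-35],[[5.7,2.7,0.5],-42],[[5.7,2.7,1],-49],[[5.7,2.7,1],-56]])

```text
clock: 6.95
tool_pos: [613.1, -228.0, 186.6]
ee_rot: [[0.443, 0.896, -0.004], [0.896, -0.443, 0.002], [-0.0, -0.004, -1.0]]
contact_force: [-0.9, -0.5, 0.4]
grip_width: 0.501
grip_force: 0.0
```

Call:
send_rows(increments=[[[0,0,0],-7],[[0,0,0],-14],[[0,0,0],-21],[[0,0,0],-28],[[0,0,0],-34],[[0,0,0],-34],[[0,0,0],-34]])

```text
clock: 7.53
tool_pos: [613.5, -228.2, 188.2]
ee_rot: [[-0.124, 0.992, -0.002], [0.992, 0.124, 0.001], [0.001, -0.002, -1.0]]
contact_force: [-0.1, 0.3, -0.7]
grip_width: 0.506
grip_force: 0.0
```

Run:
```python
from h import *
im,s=snap('wrist','w7.png');go([613.9,-228.5,117],97.3);sleeves(im)
for p in([613.6,-226.5,133.5],[607.1,-175.6,133.5],[609.7,-201,146]):print(proj('wrist',p,s))
print(np.round(s['joint_pos'],1))
```

```text
t 7.58 pos [ 613.6 -228.3  188.5] yaw 97.13 F [ 0.74 -0.42 -0.11] grip 0.498 0.0
inc [-0.03  0.03  7.15] turn -0.2
blob [279.2 159.1] [ 250  114   50   97 1241]
blob [298.7 203.4] [278 127  57 122 927]
blob [219.2 273.8] [207 253  25  46 474]
blob [342.8 273.8] [331 253  25  46 470]
blob [301.4 307.7] [284 285  47  46 668]
blob [274.2 321.4] [270 314  10  16 126]
[281.35451787 226.89018864]
[281.1961704  149.07733176]
[280.19381977 193.66089028]
[-21.5  29.5  91.1   0.   59.5 -28.6]
```

The bar is centred between the fingers (u about 280). Descend and close.

Call:
send_rows(increments=[[[0,0,1.5],0],[[0,0,3.5],0],[[0,0,5.2],0],[[0,0,6.5],0],[[0,0,7.1],0],[[0,0,7.1],0],[[0,0,7.1],0]])

```text
clock: 8.17
tool_pos: [614.3, -228.6, 118.7]
ee_rot: [[-0.127, 0.992, -0.0], [0.992, 0.127, 0.0], [0.0, -0.0, -1.0]]
contact_force: [0.3, 0.3, 0.7]
grip_width: 0.495
grip_force: 0.0
```

Call:
send_rows(increments=[[[0,0,0],0],[[0,0,0],0],[[0,0,0],0],[[0,0,0],0],[[0,0,0],0],[[0,0,0],0],[[0,0,0],0],[[0,0,0],0]], fingers=0)

```text
clock: 8.83
tool_pos: [614.7, -228.8, 119.7]
ee_rot: [[-0.127, 0.992, 0.002], [0.992, 0.127, -0.001], [-0.001, 0.002, -1.0]]
contact_force: [-0.8, 1.3, 6.1]
grip_width: 0.076
grip_force: 58.7
```

Call:
send_rows(increments=[[[0,0,-0.4],0],[[0,0,-1],0],[[0,0,-2],0],[[0,0,-3.5],0],[[0,0,-5],0],[[0,0,-7],0],[[0,0,-8.5],0],[[0,0,-9.5],0]])

```text
clock: 9.5
tool_pos: [614.6, -228.7, 215.9]
ee_rot: [[-0.127, 0.992, 0.002], [0.992, 0.127, -0.001], [-0.001, 0.002, -1.0]]
contact_force: [0.4, 0.1, -4.6]
grip_width: 0.075
grip_force: 58.7
```

Call:
send_rows(increments=[[[0,0,-0.3],0],[[0,0,-0.5],0],[[0,0,-0.5],0]])

```text
clock: 9.75
tool_pos: [613.7, -228.3, 218.3]
ee_rot: [[-0.128, 0.992, -0.001], [0.992, 0.128, 0.0], [0.0, -0.001, -1.0]]
contact_force: [-0.6, -0.8, -5.1]
grip_width: 0.074
grip_force: 58.6
```

Run:
```python
from h import *
im,s=snap('wrist','w8.png');a,_=snap('side','s8.png');go([520,95,220],81)
print(s['wrist_torque'],robot.get_state()['contact_force'])
B=lambda i:cv2.cvtColor(i,cv2.COLOR_RGB2BGR)
cv2.imwrite('pics/m8.png',np.hstack([B(im)[:,100:460],cv2.resize(B(a)[250:355,275:385],(440,420))]))
```

```text
t 9.85 pos [ 613.5 -228.3  217.5] yaw 97.32 F [-0.01  0.04 -4.98] grip 0.078 58.6
inc [33.26 -5.15 -0.21] turn 16.3
[-0.0962041   0.05516845  0.0074501 ] [-0.01296362  0.04270277 -4.98471621]
```

View pics/m8.png

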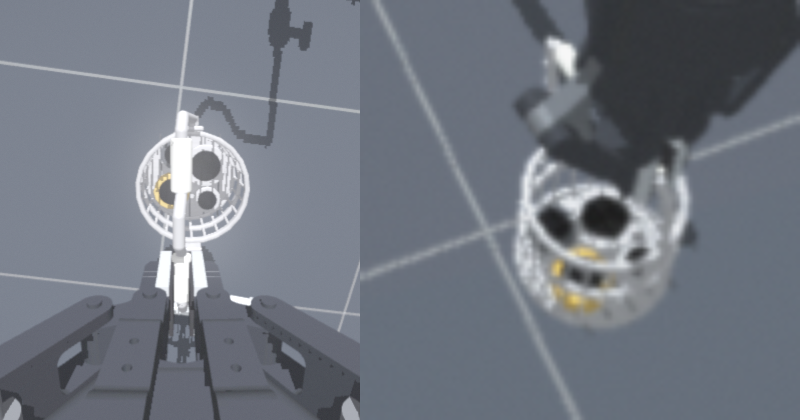

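The basket hangs level from the grip: the left sleeve is at crop (182,165), and the weight is about 5 N. I'll carry it to a spot in front of the hook tip (estimated stand -75 mm), higher up.

Run:
```python
from h import *
go([529,126,243],81)
```

```text
t 9.85 pos [ 613.5 -228.3  217.5] yaw 97.32 F [-0.01  0.04 -4.98] grip 0.078 58.6
inc [36.22 -3.87 -2.51] turn 16.3
```

Call:
send_rows(increments=[[[0.8,-0.3,-0.3],1],[[2.2,-0.8,-0.7],3],[[4.2,-1.5,-1.2],5],[[6.7,-2.2,-1.8],7],[[9.2,-2.9,-2.3],9],[[11.7,-3.5,-2.5],11],[[14.2,-3.9,-2.5],13],[[16.7,-3.9,-2.5],15]])

```text
clock: 10.52
tool_pos: [552.5, -66.8, 242.9]
ee_rot: [[0.136, 0.991, -0.002], [0.991, -0.136, 0.0], [-0.0, -0.002, -1.0]]
contact_force: [-0.4, -0.6, -4.2]
grip_width: 0.076
grip_force: 58.6
```

Run:
```python
from h import *
go([529,126,243],81)
```

```text
t 10.52 pos [552.5 -66.8 242.9] yaw 82.2 F [-0.36 -0.61 -4.23] grip 0.076 58.6
inc [ 1.878e+01 -4.940e+00 -1.000e-02] turn 1.2
```

Call:
send_rows(increments=[[[2.5,-1,0],1],[[5,-2,0],1],[[7.5,-3,0],1],[[10,-4,0],1],[[12.5,-4.8,0],1],[[14.8,-4.8,0],1],[[16.8,-4.8,0],1],[[18,-4.8,0],1]])

```text
clock: 11.18
tool_pos: [530.3, 118.9, 243.0]
ee_rot: [[0.15, 0.989, -0.001], [0.989, -0.15, 0.0], [0.0, -0.001, -1.0]]
contact_force: [0.1, 0.4, -3.9]
grip_width: 0.072
grip_force: 58.6
```

Call:
send_rows(increments=[[[0,0,0],0],[[0,0,0],0],[[0,0,0],0],[[0,0,0],0]])

```text
clock: 11.52
tool_pos: [530.4, 116.0, 243.3]
ee_rot: [[0.152, 0.988, -0.001], [0.988, -0.152, -0.0], [-0.001, -0.001, -1.0]]
contact_force: [0.2, -1.2, -5.7]
grip_width: 0.077
grip_force: 58.6
```

Run:
```python
from h import *
im,s=snap('wrist','w9.png');go([529,126,243],81)
a,_=snap('side','s9.png');B=lambda i:cv2.cvtColor(i,cv2.COLOR_RGB2BGR)
w=B(im)[40:360,160:560]
cv2.imwrite('pics/m9.png',np.vstack([cv2.resize(w,(500,400),interpolation=cv2.INTER_CUBIC),cv2.resize(B(a)[145:201,225:350],(500,200)[::1] if 0 else (446,200))[:, :446] if 0 else np.hstack([cv2.resize(B(a)[140:190,225:350],(500,200),interpolation=cv2.INTER_CUBIC)])]))
```

```text
t 11.57 pos [530.5 116.  243.5] yaw 81.26 F [ 1.23  0.28 -4.67] grip 0.079 58.6
inc [ 0.96 -0.3   0.05] turn 0.3
```

View pics/m9.png

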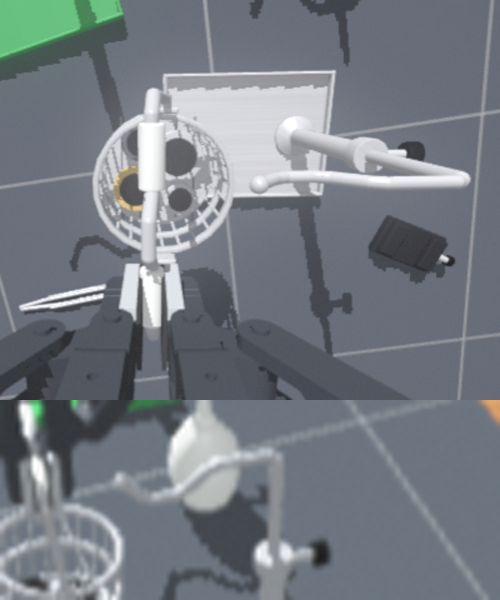

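The wrist view (full-image pixels) shows the hook tip at (367,188), the arm corner at (532,183), the collar at (458,162), the left sleeve at (281,164) and the kink near (279,217). The side view shows the tip at (255.5,160), the seat at (265,164) and the corner at (294,154). Now I'll triangulate.

Run:
```python
from h import *
np.set_printoptions(precision=1,suppress=True)
s=robot.get_state()
w=lambda u,v:ray('wrist',u,v,s)
sd=lambda u,v:ray('side',u,v)
tip=two(w(367.2,188),sd(255.5,160));cor=two(w(532,183.2),sd(293.7,153.7));seat=two(w(400,184.8),sd(265,163.7));col=two(w(457.6,161.6),sd(293.5,178))
for n,v in(('tip',tip),('corner',cor),('seat',seat),('collar',col)):print(n,*v)
d=(cor[0]-tip[0])[:2];y=np.degrees(np.arctan2(d[1],d[0]));print('hook yaw',y,'len',np.hypot(*d))
z=tip[0][2]
u=d/np.hypot(*d);o=tip[0][:2]+24*u;print('origin from tip',o,'from corner',cor[0][:2]-65*u,'from collar',col[0][:2]-65*u)
R=np.array(s['ee_rot']);p=np.array(s['tool_pos'])
for e in(25.5,27.5,29.5):
    q=p+R@np.array([e,0,-22.]);print('eye pred',q,proj('wrist',q+[0,0,3],s))
print('Lsleeve px',[proj('wrist',p+R@np.array([e,0,-14.]),s) for e in(51,53,55)])
```

```text
tip [583.7 142.8 217.1] 0.9582488842815448
corner [671.4 132.  217.6] 1.5652181521478148
seat [605.2 138.4 203.5] 1.4775091847713808
collar [673.4 133.1 139.6] 0.77118010278012
hook yaw -7.040835141137106 len 88.28140293899081
origin from tip [607.6 139.9] from corner [606.8 139.9] from collar [608.9 141.1]
eye pred [534.4 141.2 265.5] [280.  237.3]
eye pred [534.7 143.2 265.5] [280.  232.6]
eye pred [535.1 145.2 265.5] [280.  227.9]
Lsleeve px [array([280.1, 170. ]), array([280.1, 165.2]), array([280.1, 160.3])]
```

Everything agrees: hook origin (607.6, 140), yaw about -7 to -8°, seat at about 200 mm, and the eye now at about (535,144,265). I'll lower to about 240, align, then move over the tip into the mouth.

Call:
send_rows(increments=[[[0.3,0,0.6],0],[[0.7,0,1.4],0],[[0.74,0,2.2],0],[[0.74,0.3,2.5],0],[[0.74,1.2,2.5],0],[[0.74,2.4,2.5],0],[[0.74,3.6,2.5],0],[[0.74,4.8,2.5],0]])

```text
clock: 12.28
tool_pos: [581.4, 116.8, 219.1]
ee_rot: [[0.151, 0.989, 0.002], [0.989, -0.151, 0.0], [0.0, 0.002, -1.0]]
contact_force: [1.2, -1.0, -3.7]
grip_width: 0.077
grip_force: 58.6
```

Call:
send_rows(increments=[[[0,1.0,0],0],[[0,1.8,0],0],[[0,2.3,0],0],[[0,2.45,0],0],[[0,2.45,0],0],[[0,2.45,0],0],[[0,2.45,0],0]])

```text
clock: 12.87
tool_pos: [602.9, 113.4, 218.6]
ee_rot: [[0.151, 0.989, -0.001], [0.989, -0.151, -0.0], [-0.0, -0.001, -1.0]]
contact_force: [-0.2, -0.2, -4.4]
grip_width: 0.075
grip_force: 58.6
```

Run:
```python
from h import *
im,s=snap('wrist','w10.png');R=np.array(s['ee_rot']);p=np.array(s['tool_pos'])
e=p+R@np.array([28,0,-22.]);print('eye',e);go(p+np.array([607.6,140,205])-e,81)
# measure left sleeve + hook tip from masks
g=((im.min(2)>200)*255).astype('uint8')[100:330,200:460];
sleeves(im)
print('pred sleeve',proj('wrist',p+R@np.array([53.5,0,-14.]),s),'tip',proj('wrist',[583.7,142.8,217.1],s))
```

```text
eye [607.08439125 141.07492562 240.56328379]
t 12.92 pos [602.9 113.4 218.6] yaw 81.34 F [ 0.96  0.56 -4.61] grip 0.071 58.6
inc [-0.1   0.07  3.56] turn 0.3
blob [280.9 121.1] [277 111   9  21 147]
blob [278.7 169. ] [ 248  134   43   85 1103]
blob [339.7 147.1] [330 142  20  13 177]
blob [259.  204.5] [237 201  38   9 128]
blob [363.9 210.4] [308 203 112  13 701]
blob [263.5 270. ] [257 252  13  35 316]
blob [280.4 274.7] [272 253  16  44 402]
blob [298.7 271.9] [294 253  12  34 266]
blob [167.5 287.4] [125 280  83  18 192]
blob [158.9 295.9] [120 287  75  16 163]
pred sleeve [280.08942254 163.96334142] tip [231.95732709 215.92515183]
```

The bail is over the seat, with the eye at about (607,141,240). I'll lower in steps while watching the weight.

Call:
send_rows(increments=[[[0,0,0.5],0],[[0,0,1.1],0],[[0,0,1.7],0],[[0,0,2.2],0],[[-0.05,0.05,2.6],0],[[-0.1,0.05,2.9],0],[[-0.1,0.05,2.9],0],[[-0.1,0.05,2.9],0]])

```text
clock: 13.58
tool_pos: [603.7, 112.2, 189.4]
ee_rot: [[0.151, 0.989, -0.0], [0.989, -0.151, -0.0], [-0.0, -0.0, -1.0]]
contact_force: [0.3, 0.5, -5.3]
grip_width: 0.077
grip_force: 58.6
```

Call:
send_rows(increments=[[[0,0,0.08],0],[[0,0,0.16],0],[[0,0,0.24],0],[[0,0,0.32],0],[[0,0,0.4],0],[[0,0,0.4],0]])

```text
clock: 14.08
tool_pos: [603.7, 112.3, 185.5]
ee_rot: [[0.151, 0.989, -0.0], [0.989, -0.151, -0.0], [-0.0, -0.0, -1.0]]
contact_force: [0.9, 1.0, -5.6]
grip_width: 0.078
grip_force: 58.6
```

Run:
```python
from h import *
go([607.6,140,205],81)
```

```text
t 14.08 pos [603.7 112.3 185.5] yaw 81.32 F [ 0.86  1.04 -5.64] grip 0.078 58.6
inc [ 2.8  -0.03 -1.95] turn 0.3
```

Eye at about 207, still free. I'll keep lowering in small steps.

Call:
send_rows(increments=[[[0,0,0.05],0],[[0,0,0.1],0],[[0,0,0.15],0],[[0,0,0.2],0],[[0,0,0.25],0],[[0,0,0.3],0],[[0,0,0.3],0]])

```text
clock: 14.67
tool_pos: [603.7, 112.3, 182.5]
ee_rot: [[0.151, 0.989, -0.0], [0.989, -0.151, 0.0], [0.0, -0.0, -1.0]]
contact_force: [0.4, 0.3, -4.4]
grip_width: 0.072
grip_force: 58.6
```

Call:
send_rows(increments=[[[0,0,0.05],0],[[0,0,0.1],0],[[0,0,0.15],0],[[0,0,0.15],0]])

```text
clock: 15.0
tool_pos: [603.9, 112.4, 181.5]
ee_rot: [[0.151, 0.989, 0.0], [0.989, -0.151, 0.0], [0.0, 0.0, -1.0]]
contact_force: [-1.0, 0.2, -1.2]
grip_width: 0.075
grip_force: 58.9
```

Call:
send_rows(increments=[[[0,0,0.05],0],[[0,0,0.1],0],[[0,0,0.15],0],[[0,0,0.15],0]])

```text
clock: 15.33
tool_pos: [604.1, 112.6, 180.4]
ee_rot: [[0.151, 0.989, 0.001], [0.989, -0.151, 0.001], [0.001, 0.001, -1.0]]
contact_force: [-2.5, 2.3, 5.9]
grip_width: 0.076
grip_force: 59.7
```

Contact at about 203 mm, and the load is now a little too high. I'll ease up 1.2 mm.

Call:
send_rows(increments=[[[0,0,-0.08],0],[[0,0,-0.13],0],[[0,0,-0.13],0],[[0,0,-0.13],0]])

```text
clock: 15.67
tool_pos: [604.0, 112.4, 181.0]
ee_rot: [[0.151, 0.989, 0.001], [0.989, -0.151, 0.0], [0.0, 0.0, -1.0]]
contact_force: [-1.4, 1.4, 2.7]
grip_width: 0.078
grip_force: 59.4
```

Run:
```python
from h import *
im,s=snap('wrist','w11.png');R=np.array(s['ee_rot']);p=np.array(s['tool_pos'])
go(p);print('eye',p+R@np.array([28,0,-22.]),s['wrist_torque']);sleeves(im)
print('seat px',[proj('wrist',[607.6,140,203],s)],'tip',proj('wrist',[583.7,142.8,219],s),'sleeve',proj('wrist',p+R@np.array([53.5,0,-14.]),s))
```

```text
t 15.72 pos [604.  112.4 181. ] yaw 81.32 F [-1.27  1.23  2.35] grip 0.077 59.4
inc [-0.  0. -0.] turn None
eye [608.18622587 140.04634062 203.05478682] [ 0.258026    0.20063828 -0.04232278]
blob [280.1 120.6] [276 110   9  22 147]
blob [278.7 171.1] [ 271  138   19   82 1051]
blob [345.3 149.4] [335 144  22  13 196]
blob [375.6 235.7] [ 286  220  174   25 1428]
blob [251.  227.2] [219 222  54  14 249]
blob [207.9 239.9] [202 234  13  13 129]
blob [280.8 273.7] [272 254  15  47 295]
blob [263.1 273.7] [257 260  12  27 206]
blob [144.9 305.7] [ 97 297  87  22 210]
blob [133.3 315.3] [102 310  59  10 125]
seat px [array([278.6742011 , 229.17364053])] tip [212.01986572 246.39576292] sleeve [280.08804933 163.96415665]
```

Call:
send_rows(increments=[[[0,0,-0.06],0],[[0,0,-0.06],0],[[0,0,-0.06],0],[[0,0,-0.06],0]])

```text
clock: 16.05
tool_pos: [603.9, 112.3, 181.4]
ee_rot: [[0.151, 0.989, 0.0], [0.989, -0.151, 0.0], [0.0, 0.0, -1.0]]
contact_force: [0.4, 1.3, 0.8]
grip_width: 0.077
grip_force: 59.3
```

The hook carries the whole weight while the grip is still held. Releasing.

Call:
send_rows(increments=[[[0,0,0],0],[[0,0,0],0],[[0,0,0],0],[[0,0,0],0],[[0,0,0],0],[[0,0,0],0]], fingers=0.4)

```text
clock: 16.55
tool_pos: [603.7, 112.2, 181.5]
ee_rot: [[0.151, 0.989, -0.0], [0.989, -0.151, -0.0], [-0.0, -0.0, -1.0]]
contact_force: [-0.5, 0.7, -0.7]
grip_width: 0.396
grip_force: 0.0
```

Run:
```python
from h import *
im,s=snap('wrist','w12.png');go(s['tool_pos']);sleeves(im)
```

```text
t 16.6 pos [603.8 112.3 181.5] yaw 81.32 F [-1.19 -0.32 -1.04] grip 0.402 0.0
inc [-0. -0.  0.] turn None
blob [278.1 120. ] [275 110   7  21 136]
blob [256.1 131.9] [241 125  31  18 129]
blob [277.5 170.5] [ 269  137   20   82 1033]
blob [342.1 150.6] [329 143  28  17 301]
blob [374.3 234.6] [ 286  215  174   29 1451]
blob [251.1 226.4] [220 221  54  15 257]
blob [208.7 238.9] [202 233  14  13 131]
blob [277.2 278.3] [270 252  16  49 591]
blob [226.8 281.4] [221 275  13  13 119]
```

The grip is released and the sleeves have barely moved (278,120 and 277,171). I'll withdraw upward.

Call:
send_rows(increments=[[[0,0,-0.5],0],[[0,0,-1.5],0],[[0,0,-3],0],[[0,0,-5],0],[[0,0,-7],0],[[0,0,-9],0],[[0,0,-10],0],[[0,0,-10],0]])

```text
clock: 17.27
tool_pos: [605.3, 112.6, 285.0]
ee_rot: [[0.151, 0.989, 0.006], [0.989, -0.151, 0.001], [0.002, 0.005, -1.0]]
contact_force: [0.8, -0.5, -0.9]
grip_width: 0.403
grip_force: 0.0
```

Call:
send_rows(increments=[[[-3,0,0],0],[[-6,0,0],0],[[-9,0,0],0],[[-12,0,0],0],[[-12,0,0],0],[[-12,0,0],0],[[-12,0,0],0],[[-12,0,0],0]])

```text
clock: 17.93
tool_pos: [585.6, -5.5, 281.1]
ee_rot: [[0.15, 0.989, -0.001], [0.989, -0.15, 0.0], [0.0, -0.001, -1.0]]
contact_force: [0.2, 0.7, 0.5]
grip_width: 0.403
grip_force: 0.0
```

Run:
```python
from h import *
im,s=snap('wrist','w13.png');a,_=snap('side','s13.png')
go(s['tool_pos']);sleeves(im)
y=np.array([-.13,.99,0])*1
e=np.array([607.6,140,203])
y=np.array([.14,.99,0])
for d in(-25.5,0,25.5):print(d,proj('wrist',e+d*y+[0,0,-7.5 if d else 3],s).round(1))
b0=cv2.cvtColor(cv2.imread('pics/side0.png'),cv2.COLOR_BGR2RGB)
D=(np.abs(a.astype(int)-b0).sum(2)>60)[140:260,200:340];ys,xs=np.nonzero(D);print('changed',xs.min()+200,xs.max()+200,ys.min()+140,ys.max()+140)
print('basket pred side',proj('side',e-[0,0,81.5]),proj('side',e-[0,0,141]))
# gold ring & dark: position of gold in side view
h=cv2.cvtColor(a,cv2.COLOR_RGB2HSV);m=((h[...,0]>15)&(h[...,0]<32)&(h[...,1]>120)&(h[...,2]>120));m[:,345:]=0;m[:120]=0;ys,xs=np.nonzero(m);print('gold',xs.mean(),ys.mean(),len(xs))
```

```text
t 18.03 pos [585.7  -5.3 281.2] yaw 81.4 F [0.17 0.48 0.81] grip 0.398 0.0
inc [-0.02 -0.01  0.02] turn None
blob [290.2  59.8] [ 227    0  140  104 4850]
blob [375.9  19. ] [367  13  24  17 147]
blob [279.7  37.8] [274  18  16  39 460]
blob [352.4  70. ] [344  37  17  65 570]
blob [173.2 188.9] [124 177  89  25 412]
blob [230.1 272. ] [219 252  23  43 463]
blob [331.9 272.5] [321 252  23  46 461]
blob [391.1 382.3] [383 377  20  11 165]
-25.5 [280.8  38.1]
0 [280.4 -13.8]
25.5 [280.  -55.9]
changed 243 321 140 259
basket pred side [266.81589156 188.44143593] [267.31734418 205.12953449]
gold 261.0 210.0 4
```

The right sleeve is at (279.7,37.8) against a predicted (280.8,38.1), so it's hung on the seat. I'll let it settle a moment and check that it's at rest before handing in.

Call:
send_rows(increments=[[[0,0,0],0],[[0,0,0],0],[[0,0,0],0],[[0,0,0],0],[[0,0,0],0],[[0,0,0],0],[[0,0,0],0],[[0,0,0],0]])

```text
clock: 18.7
tool_pos: [585.7, -6.4, 281.5]
ee_rot: [[0.151, 0.989, 0.0], [0.989, -0.151, 0.0], [0.0, 0.0, -1.0]]
contact_force: [-0.3, -0.2, 0.1]
grip_width: 0.398
grip_force: 0.0
```

Run:
```python
from h import *
a,_=snap('side','s14.png');sleeves(snap('wrist','w14.png')[0][:110])
for i in range(2):
    b,_=snap('side',f's15{i}.png');print('moving px',(np.abs(a.astype(int)-b).sum(2)>90)[140:260,230:330].sum())
print(robot.close_job())
```

```text
blob [288.5  59.7] [ 227    0  139  103 4749]
blob [306.3  18.3] [301  12  11  16  90]
blob [375.1  17.6] [366  12  24  16 146]
blob [280.6  37.4] [273  17  26  38 481]
blob [352.   69.3] [344  36  16  65 586]
moving px 119
moving px 229
the job is handed in; nothing more can be done
None
```

The basket is hung by its bail's kink on the steel stand's hook, the gripper is clear, and the job is handed in at about 19 s with no verdict returned; the last side pictures still differed by 119 and 229 pixels around the basket, so I can't rule out a slight sway at hand-in.

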